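# Close and lock an eccentric-cam fixture

## Robot

A 6-joint arm with a two-finger parallel gripper is mounted at the origin on a cart in front of the work surface, level with it; the furniture and walls round the work are solid. World frame = base frame: x ahead of the robot, y to its left, z up, the work surface at z = 0. Lengths are in m, angles in degrees, forces in N, time in s.
With the tool pointing down it reaches from about 0.4 to 0.825 m from the base axis. Payload 7 kg.
Tool frame: the origin (TCP) lies midway between the tips of the shut fingers; the grasp point (between the pads) lies 19 mm behind it; z points along the fingers, y is the direction in which the jaws open and shut (so a half turn about z gives the same grasp; the last joint's range is limited). The gripper opens to 88 mm and grips with 3 to 60 N. Pads are 19 mm wide; open, the fingers measure 130 mm over their backs; the gripper's body (78 mm by 193 mm) begins 47 mm behind the grasp point.
Start: joints at [-54.884, 20.546, 0.682, 0, -70.136, -16.507], TCP at [0.215, -0.64, 0.2] pointing down, gripper open.
Joint ranges: [-176.03, 176.03], [-82.01, 121.73], [-58.28, 71.71], [-173.87, 95.51], [-174.79, -0.11], [-173.66, 173.66]. Speed limits (degrees/s): [136.94, 136.94, 172.46, 180, 180, 180].

## Interface

Orientations are given as a 3x3 rotation matrix whose columns are the frame's x, y, z axes.
In Python, from rig import robot gives the robot as it stands. Calls block until the motion is done:
- robot.goto(position, orientation): joint-space move of the TCP to a pose.
- robot.servo_line(position, ori=None, speed=0.15): straight line of the TCP; ori=None keeps the orientation; speed is the mean speed in m/s.
- robot.movej(angles): joint-space move.
- robot.move_gripper(opening): opening from 0.0 (shut) to 1.0 (fully open); the grip force is fixed at half the most; returns when the fingers have stopped.
- robot.dwell(seconds).
- robot.ik(position, orientation): joint angles nearest the present ones, or None.
- robot.grab_frame(name): name is "side" or "top" or "wrist"; returns (picture, depth): 480x640x3 uint8, red, green, blue; 480x640 float32, m along the optical axis (not along the pixel's ray), 0 where there is no reading.
- robot.camera_info(name): a dict with "vfov" (degrees; the focal length in pixels is half the picture's height over the tangent of half this angle, whatever the lens; pixels are square), "cx", "cy" (the principal point, pixels), "view" (4x4, takes a point from world to camera coordinates); the wrist camera has in their place "T_tool_cam" (4x4, takes a point from camera to tool coordinates, whose origin is the TCP and whose axes are the flange's). Camera axes: x right, y down, z forward; pixel columns grow to the right and rows downward; lengths in m; the calibration is good to about 2 mm. A picture is of the moment at which its call begins: read the wrist's pose just before it. camera_info takes no time and is no camera call.
A pose or a line that the arm cannot do raises robot.Unreachable and nothing moves.
- robot.job_done(): hands the job in, once; it reports no verdict.
Readings, each from a call of its own:
- robot.read_t(): time.
- robot.read_qpos(): joint angles.
- robot.read_qvel(): joint speeds.
- robot.read_effort(): joint torques, N m.
- robot.read_position(): TCP position.
- robot.read_tcp_rot(): TCP orientation.
- robot.read_force(): force on the tool from outside, world axes, zero at the start.
- robot.read_ft_torque(): the same for the moment, N m.
- robot.read_grip_width(): opening from 0.0 (shut) to 1.0 (fully open).
Only numpy, scipy, OpenCV 4.12 (cv2) and the standard library are available. Lean on these libraries where they do the work, as an engineer would, in place of code of your own. Each camera call takes 0.05 s, during which the arm holds its last target.

## Task

Close the sliding clamp fixture on the bench round the piston that stands in it: push the cam lever round to the far end of its swing so that the cam's low point faces the slide, then push the slide by its upright push plate forward until it is fully home, and push the lever all the way back to where it stops so that the cam locks the slide in. Only push with the fingertips or the outside of the fingers: pinch and lift nothing, and leave the piston and the other loose things on and round the fixture where they are.

Things in the scene. Friction and masses are not known exactly. Their poses are not given: they have to be found in the camera images.
- fixture: fixed grey base plate 335 x 175 mm, top at z 0.012. x axis: the way the slide goes forward (away from the robot, within 0.3 rad), y left. Origin on the bench under the slide's middle line, level with the cam axis. In its frame the plate covers x -0.151 to 0.184, y -0.095 to 0.080; the bar of the slide and its rails stay below z 0.036; the back jaw is at x 0.16 to 0.18, top z 0.062
- cam (a joint): cam angle, rad, counter-clockwise from above: 0 (stop) = high point to the slide, blocks it; pi (stop) = low point to the slide, frees it. At 0 the lever points at 190 deg from the fixture's x axis (to the robot), swings by the right (-y) side, at pi it points at 10 deg (forward). Stays where left; takes 4 N at the handle
- cam_axis (a point): point on the cam's vertical turning axis, 50 mm above the bench, 52 mm right of the slide's middle line. The cam is a round steel disc 48 mm across, set 10 mm off this axis; unless its angle is within about 0.8 rad of pi it blocks a lug on the slide's right side, and pushing the slide then only jams it
- cam_handle (a point): middle of the upright black round handle at the lever's end, 70 mm from the cam axis: a sleeve that spins freely on its pin, 15 mm in diameter, from z 0.040 to 0.090, this point at z 0.065. The flat lever arm lies at z 0.031 to 0.038. Push it sideways from either side
- slide (a joint): travel of the follower slide along the fixture's x axis, m: near 0 = back, 0.075 = fully home at a hard stop, its nose (top z 0.051) just short of the piston. Takes about 3 N; stays where it is left
- slide_push (a point): middle of the push face (a rubber pad 36 x 36 mm, facing -x of the fixture, towards the robot) of the slide's upright push plate, at z = 0.070. The plate is 44 mm wide and 12 mm thick and stands to z = 0.091; it moves with the slide.
- piston: loose light-metal piston standing crown up on the base plate in front of the back jaw, 55 mm in diameter, 54 mm tall; origin at the centre of its underside. Not to be moved.
- gudgeon_pin: loose short steel tube, 46 mm long, 15 mm in diameter, lying on the left part of the base plate; origin at its underside. Not to be moved.
- spark_plug_1: loose spark plug, 77 mm long, 23 mm thick, lying on the left part of the base plate; origin at its underside. Not to be moved.
- spanner_10: loose small spanner, 150 mm long, 5 mm thick, lying on the bench left of the fixture; origin at its underside. Not to be moved.
- driver_bench: loose screwdriver with orange handle, 206 mm long, 31 mm thick, lying on the bench to the right; origin at its underside. Not to be moved.
- spray_lube: loose spray can, 54 mm in diameter, 176 mm tall, standing on the bench to the left; origin at the centre of its underside. Not to be moved.

How it is judged:
By the outcome, as a careful person would: the job done as asked, in the order asked, and still so for the second after the job is handed in, with the robot touching nothing.
It also fails if it takes over 72 s, if anything falls off the work surface, if the arm or the gripper's body presses on something with over 40 N, if the wrist force passes 120 N, or if a joint passes its speed limit or range.

## Working session

There is one attempt and no reset: what is moved stays moved. The work goes in short steps, each a Python script; the robot and the scene stay as the last script left them, time stands still between calls to the robot, and variables do not carry over. Pictures are saved under pics/ and viewed, and the job is handed in when it is done.

```bash
ls; mkdir -p pics; python3 - <<'E'
from rig import robot
import cv2,numpy as np
np.set_printoptions(precision=4,suppress=True)
print(robot.read_t(),robot.read_position(),robot.read_tcp_rot())
for n in("side","top"):
    p,d=robot.grab_frame(n); cv2.imwrite(f"pics/{n}0.png",p[:,:,::-1]); np.savez(f"{n}0.npz",p=p,d=d)
    print(n,robot.camera_info(n), (d>0).mean())
print(robot.camera_info("wrist"))
E
```

```text
pics
0.0 [ 0.2152 -0.6392  0.1987] [[-0.9477 -0.319  -0.0007]
 [-0.319   0.9477  0.0015]
 [ 0.0001  0.0017 -1.    ]]
side {'vfov': 45.02300277458309, 'cx': 318.7269167226176, 'cy': 243.8974458134863, 'view': array([[-0.9946, -0.1023, -0.0169,  0.6122],
       [-0.0402,  0.5308, -0.8466,  0.0828],
       [ 0.0956, -0.8413, -0.532 ,  1.609 ],
       [ 0.    ,  0.    ,  0.    ,  1.    ]])} 0.9959895833333333
top {'vfov': 55.145344235373386, 'cx': 315.58215941796595, 'cy': 239.989855959314, 'view': array([[ 0.0162, -0.9998, -0.0083,  0.0269],
       [-0.9965, -0.0154, -0.0826,  0.6403],
       [ 0.0825,  0.0096, -0.9965,  1.3097],
       [ 0.    ,  0.    ,  0.    ,  1.    ]])} 0.9958723958333333
{'vfov': 62.18113914803598, 'cx': 328.5360087574716, 'cy': 236.39888014493593, 'T_tool_cam': array([[-0.0012, -0.9534, -0.3017,  0.0838],
       [ 1.    , -0.0012, -0.0001,  0.0002],
       [-0.0003, -0.3017,  0.9534, -0.1851],
       [ 0.    ,  0.    ,  0.    ,  1.    ]])}
```

View pics/top0.png

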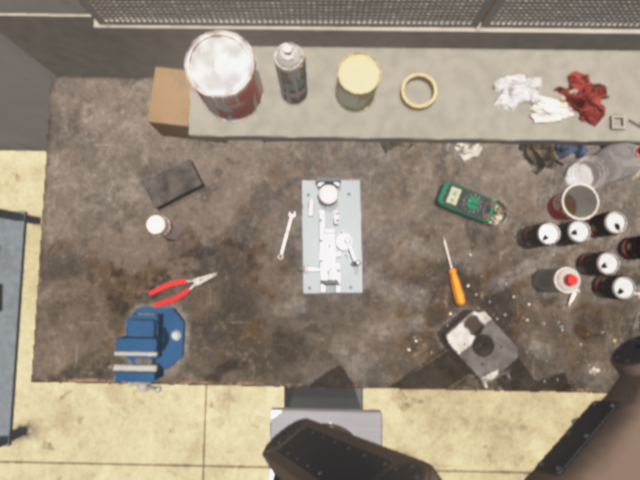

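View pics/side0.png

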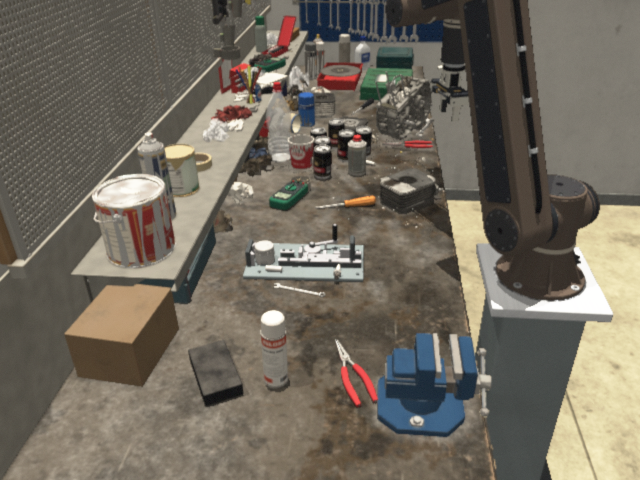

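```bash
cat > h.py <<'E'
import numpy as np,cv2
from rig import robot
np.set_printoptions(precision=4,suppress=True)
def cam(n,Rt=None):
    i=robot.camera_info(n); f=240/np.tan(np.radians(i['vfov']/2))
    if 'view' in i: V=np.array(i['view'])
    else:
        T=np.eye(4); T[:3,:3],T[:3,3]=Rt; V=np.linalg.inv(T@np.array(i['T_tool_cam']))
    return f,i['cx'],i['cy'],V
def ray(c,uv,z):
    f,cx,cy,V=c; C=np.linalg.inv(V); uv=np.atleast_2d(uv).astype(float)
    d=np.c_[(uv[:,0]-cx)/f,(uv[:,1]-cy)/f,np.ones(len(uv))]@C[:3,:3].T
    o=C[:3,3]; return o+d*((z-o[2])/d[:,2])[:,None]
def proj(c,P):
    f,cx,cy,V=c; q=np.atleast_2d(P)@V[:3,:3].T+V[:3,3]
    return np.c_[cx+f*q[:,0]/q[:,2],cy+f*q[:,1]/q[:,2]]
E
python3 - <<'E'
from h import *
p=np.load('top0.npz')['p']; c=cam('top')
cv2.imwrite('pics/top_crop.png',cv2.resize(p[165:310,265:400,::-1],None,fx=4,fy=4,interpolation=cv2.INTER_CUBIC))
hsv=cv2.cvtColor(p,cv2.COLOR_RGB2HSV); 
print(hsv[210,350],hsv[285,310],hsv[300,330])
m=((hsv[...,2]>125)).astype(np.uint8); m[:170]=0;m[310:]=0;m[:,:297]=0;m[:,380:]=0
m=cv2.morphologyEx(m,cv2.MORPH_CLOSE,np.ones((7,7)))
cs,_=cv2.findContours(m,0,2); k=max(cs,key=cv2.contourArea)
b=cv2.boxPoints(cv2.minAreaRect(k)); print(b); P=ray(c,b,.012);print(P)
for i in range(4): print(np.linalg.norm(P[i]-P[i-1]),np.degrees(np.arctan2(*(P[i]-P[i-1])[[1,0]])))
E
```

```text
[ 70   3 219] [ 75   5 215] [ 13  50 128]
[[297. 170.]
 [379. 170.]
 [379. 309.]
 [297. 309.]]
[[ 0.8493  0.0959  0.012 ]
 [ 0.8527 -0.148   0.012 ]
 [ 0.4431 -0.15    0.012 ]
 [ 0.4391  0.0879  0.012 ]]
0.4102372847323937 1.1168489673517248
0.2439093545244093 -89.1876567623617
0.4096490469753255 -179.72678492401937
0.237875303539591 90.95700174543
```

View pics/top_crop.png

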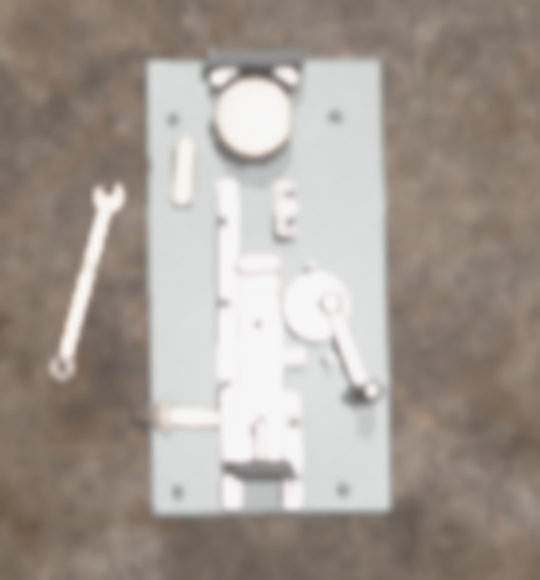

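```bash
cat >> h.py <<'E'
def plate():
    p=np.load('top0.npz')['p']; c=cam('top')
    hsv=cv2.cvtColor(p,cv2.COLOR_RGB2HSV)
    m=((hsv[...,2]>172)).astype(np.uint8); m[:170]=0;m[310:]=0;m[:,:297]=0;m[:,380:]=0
    cs,_=cv2.findContours(m,0,2); k=max(cs,key=cv2.contourArea)
    W=ray(c,k[:,0,:],.012)[:,:2].astype(np.float32)
    (cc,wh,a)=cv2.minAreaRect(W); return cc,wh,a,cv2.boxPoints((cc,wh,a)),W
E
python3 - <<'E'
from h import *
cc,wh,a,b,W=plate(); print(cc,wh,a);print(b)
c=cam('top')
# crop pts
cr=lambda x,y:(265+x/4-.4,165+y/4-.4)
print('pivot z.05',ray(c,cr(330,303),.05),'handle top',ray(c,cr(370,387),.09),'piston',ray(c,cr(253,118),.066))
print('corners',ray(c,[cr(147,60),cr(382,60),cr(390,512),cr(153,515)],.012))
E
```

```text
(0.6561798453330994, -0.009910061955451965) (0.33382320404052734, 0.17461802065372467) 1.344984769821167
[[ 0.4873  0.0735]
 [ 0.4914 -0.1011]
 [ 0.8251 -0.0933]
 [ 0.821   0.0813]]
pivot z.05 [[ 0.6383 -0.0532  0.05  ]] handle top [[ 0.5773 -0.079   0.09  ]] piston [[0.7681 0.0039 0.066 ]]
corners [[ 0.8205  0.0824  0.012 ]
 [ 0.823  -0.0921  0.012 ]
 [ 0.4896 -0.1006  0.012 ]
 [ 0.4846  0.0717  0.012 ]]
```

```bash
python3 - <<'E'
from h import *
def R(yaw):
    a=np.radians(yaw); x=np.array([np.cos(a),np.sin(a),0]); z=np.array([0,0,-1.]); return np.c_[x,np.cross(z,x),z]
for y in range(0,360,30):
    print(y,[None if q is None else np.round(q,0).tolist() for q in (robot.ik([.6,-.05,.22],R(y)),)])
t=robot.read_t(); robot.goto([.58,-.04,.24],R(181)); print(robot.read_t()-t)
robot.move_gripper(0.); print(robot.read_t(),robot.read_grip_width(),robot.read_force())
Rt=(robot.read_tcp_rot(),robot.read_position()); print(Rt)
p,d=robot.grab_frame('wrist'); cv2.imwrite('pics/w1.png',p[:,:,::-1]); np.savez('w1.npz',p=p,d=d,R=Rt[0],t=Rt[1])
E
```

```text
0 [[14.0, 13.0, -7.0, 0.0, -70.0, 76.0]]
30 [[14.0, 13.0, -7.0, 0.0, -70.0, 106.0]]
60 [[14.0, 13.0, -7.0, 0.0, -70.0, 136.0]]
90 [[14.0, 13.0, -7.0, 0.0, -70.0, 166.0]]
120 [[14.0, 13.0, -7.0, 0.0, -70.0, -164.0]]
150 [[14.0, 13.0, -7.0, 0.0, -70.0, -134.0]]
180 [[14.0, 13.0, -7.0, 0.0, -70.0, -104.0]]
210 [[14.0, 13.0, -7.0, 0.0, -70.0, -74.0]]
240 [[14.0, 13.0, -7.0, 0.0, -70.0, -44.0]]
270 [[14.0, 13.0, -7.0, 0.0, -70.0, -14.0]]
300 [[14.0, 13.0, -7.0, 0.0, -70.0, 16.0]]
330 [[14.0, 13.0, -7.0, 0.0, -70.0, 46.0]]
2.4917
4.0167 0.002167484537453704 [-0.4325 -0.4453 -0.2804]
(array([[-0.9998, -0.0174, -0.    ],
       [-0.0174,  0.9998, -0.    ],
       [ 0.    , -0.    , -1.    ]]), array([ 0.58, -0.04,  0.24]))
```

View pics/w1.png

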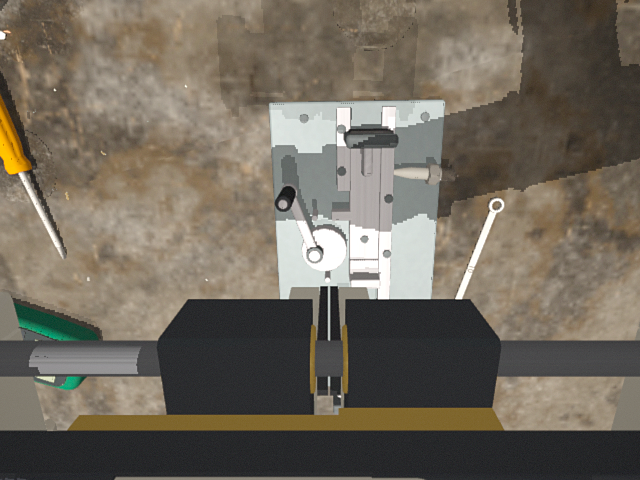

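```bash
python3 - <<'E'
from h import *
w=np.load('w1.npz'); p,d=w['p'],w['d']; c=cam('wrist',(w['R'],w['t']))
print('tcp px',proj(c,w['t']))
f,cx,cy,V=c;C=np.linalg.inv(V)
def pt(u,v):
    z=d[v,u]; return (C@np.array([(u-cx)/f*z,(v-cy)/f*z,z,1]))[:3]
T=np.eye(4);T[:3,:3]=w['R'];T[:3,3]=w['t'];Ti=np.linalg.inv(T)
for v in (290,294,298,305,320):
    print(v,[(u,np.round((Ti@np.r_[pt(u,v),1])[:3]*1000).tolist()) for u in range(290,372,8)])
for n,uv in dict(handle=(289,193),pivot=(315,255),platetop=(370,135),pushedge=(370,130),bar=(365,200),cam=(330,240),c1=(300,200),rail=(388,150),lug=(343,215),plug=(432,173)).items(): print(n,pt(*uv))
cv2.imwrite('pics/w1c.png',cv2.resize(p[95:345,250:450,::-1],None,fx=3,fy=3)[:600*2][: ,:][:750:1][:600])
E
```

```text
tcp px [[329.3013 283.769 ]]
290 [(290, [13.0, -16.0, -34.0]), (298, [13.0, -13.0, -35.0]), (306, [13.0, -10.0, -35.0]), (314, [13.0, -6.0, -35.0]), (322, [11.0, -3.0, -31.0]), (330, [12.0, 0.0, -32.0]), (338, [12.0, 4.0, -32.0]), (346, [13.0, 7.0, -34.0]), (354, [13.0, 10.0, -35.0]), (362, [13.0, 13.0, -36.0]), (370, [-111.0, 47.0, 228.0])]
294 [(290, [13.0, -16.0, -39.0]), (298, [13.0, -13.0, -39.0]), (306, [13.0, -9.0, -39.0]), (314, [13.0, -6.0, -38.0]), (322, [11.0, -3.0, -35.0]), (330, [11.0, 0.0, -35.0]), (338, [10.0, 4.0, -32.0]), (346, [13.0, 7.0, -38.0]), (354, [13.0, 10.0, -39.0]), (362, [13.0, 13.0, -38.0]), (370, [-115.0, 47.0, 226.0])]
298 [(290, [14.0, -16.0, -43.0]), (298, [13.0, -12.0, -43.0]), (306, [12.0, -9.0, -41.0]), (314, [13.0, -6.0, -43.0]), (322, [12.0, -3.0, -40.0]), (330, [11.0, 0.0, -38.0]), (338, [11.0, 3.0, -39.0]), (346, [13.0, 7.0, -41.0]), (354, [13.0, 10.0, -42.0]), (362, [13.0, 13.0, -42.0]), (370, [-121.0, 47.0, 228.0])]
305 [(290, [40.0, -9.0, -101.0]), (298, [41.0, -7.0, -102.0]), (306, [41.0, -6.0, -102.0]), (314, [12.0, -6.0, -46.0]), (322, [11.0, -3.0, -45.0]), (330, [11.0, 0.0, -45.0]), (338, [12.0, 3.0, -46.0]), (346, [40.0, 4.0, -101.0]), (354, [41.0, 6.0, -102.0]), (362, [40.0, 8.0, -100.0]), (370, [41.0, 9.0, -102.0])]
320 [(290, [40.0, -9.0, -108.0]), (298, [40.0, -7.0, -108.0]), (306, [41.0, -5.0, -109.0]), (314, [13.0, -6.0, -59.0]), (322, [11.0, -3.0, -56.0]), (330, [11.0, 0.0, -56.0]), (338, [12.0, 3.0, -57.0]), (346, [38.0, 4.0, -104.0]), (354, [40.0, 5.0, -108.0]), (362, [41.0, 7.0, -109.0]), (370, [40.0, 9.0, -107.0])]
handle [ 0.5677 -0.0761  0.0716]
pivot [ 0.6376 -0.0532  0.042 ]
platetop [ 0.5148 -0.0076  0.0907]
pushedge [ 0.5111 -0.0071  0.0847]
bar [ 0.5823 -0.0032  0.0288]
cam [ 0.6252 -0.038   0.0299]
c1 [ 0.5868 -0.0703  0.0129]
rail [0.5318 0.0165 0.0323]
lug [ 0.5983 -0.0251  0.029 ]
plug [0.5535 0.0615 0.0313]
```

View pics/w1c.png

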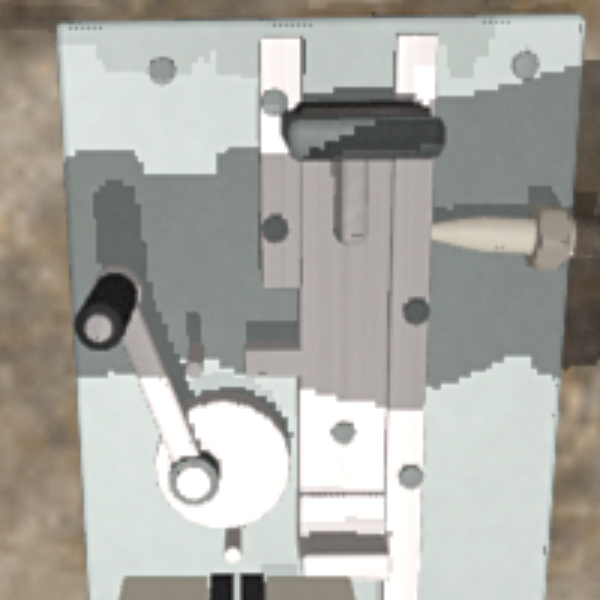

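```bash
python3 - <<'E'
from h import *
w=np.load('w1.npz'); p,d=w['p'],w['d']; R,t=w['R'],w['t']; c=cam('wrist',(R,t))
for q in [(13,10,0),(13,10,-20),(13,10,-35),(9.5,0,0),(11,3,-20),(-9.5,0,0),(13,21,0)]: print(q,proj(c,t+R@np.array(q)/1000))
f,cx,cy,V=c
def tp(u,v):
    z=d[v,u]; X=np.linalg.inv(V)@np.array([(u-cx)/f*z,(v-cy)/f*z,z,1]); return np.round(R.T@(X[:3]-t)*1000).tolist()
for u in (300,324,332,335,360): print(u,[(v,tp(u,v)) for v in range(282,292,1)])
print('handle top',ray(c,(282.9,203.6),.090),'pivot',ray(c,(314,254.7),.05))
hs=proj(c,[[.6407,-.0548,.05]]);print(hs)
# plate near corners, push-plate corners
print('plate corners',ray(c,[(250+58/3,95+25/3),(250+583/3,95+16/3)],.012))
print('pushplate back edge top L/R',ray(c,[(250+287/3,95+120/3),(250+445/3,95+120/3)],.091), ray(c,[(250+290/3,95+150/3),(250+440/3,95+150/3)],.091))
dd=d[120:160,320:420]; 
pts=[(u,v) for v in range(120,160) for u in range(335,410)]
P=np.array([(np.linalg.inv(V)@np.array([(u-cx)/f*d[v,u],(v-cy)/f*d[v,u],d[v,u],1]))[:3] for u,v in pts])
s=P[(P[:,2]>.087)]; print(len(s),s.min(0),s.max(0))
s=P[(P[:,2]>.05)]; print(len(s),s.min(0),s.max(0))
pts=[(u,v) for v in range(180,215) for u in range(270,300)]
P=np.array([(np.linalg.inv(V)@np.array([(u-cx)/f*d[v,u],(v-cy)/f*d[v,u],d[v,u],1]))[:3] for u,v in pts])
s=P[(P[:,2]>.086)]; print('hand',len(s),s.min(0),s.max(0),s.mean(0))
E
```

```text
(13, 10, 0) [[349.4032 259.7458]]
(13, 10, -20) [[351.6469 275.6663]]
(13, 10, -35) [[353.6711 290.0295]]
(9.5, 0, 0) [[329.2892 266.3255]]
(11, 3, -20) [[336.0417 279.7854]]
(-9.5, 0, 0) [[329.3131 300.7241]]
(13, 21, 0) [[371.5337 259.7174]]
300 [(282, [-100.0, -33.0, 227.0]), (283, [-102.0, -33.0, 228.0]), (284, [-103.0, -33.0, 228.0]), (285, [-104.0, -33.0, 228.0]), (286, [-105.0, -33.0, 227.0]), (287, [13.0, -12.0, -32.0]), (288, [13.0, -12.0, -34.0]), (289, [12.0, -12.0, -32.0]), (290, [13.0, -12.0, -35.0]), (291, [13.0, -12.0, -36.0])]
324 [(282, [-101.0, -6.0, 229.0]), (283, [-102.0, -6.0, 228.0]), (284, [-103.0, -6.0, 228.0]), (285, [-104.0, -6.0, 227.0]), (286, [11.0, -2.0, -27.0]), (287, [12.0, -2.0, -29.0]), (288, [11.0, -2.0, -29.0]), (289, [11.0, -2.0, -30.0]), (290, [11.0, -2.0, -31.0]), (291, [11.0, -2.0, -32.0])]
332 [(282, [-101.0, 3.0, 228.0]), (283, [-102.0, 3.0, 227.0]), (284, [-104.0, 4.0, 229.0]), (285, [-105.0, 3.0, 228.0]), (286, [12.0, 1.0, -28.0]), (287, [11.0, 1.0, -28.0]), (288, [12.0, 1.0, -30.0]), (289, [11.0, 1.0, -30.0]), (290, [12.0, 1.0, -32.0]), (2
[... 393 characters left out ...]
0.0]), (285, [-87.0, 32.0, 189.0]), (286, [-88.0, 32.0, 190.0]), (287, [13.0, 13.0, -32.0]), (288, [13.0, 13.0, -33.0]), (289, [13.0, 13.0, -33.0]), (290, [12.0, 13.0, -33.0]), (291, [13.0, 13.0, -36.0])]
handle top [[ 0.5733 -0.0797  0.09  ]] pivot [[ 0.6344 -0.054   0.05  ]]
[[313.175  260.5791]]
plate corners [[ 0.4905 -0.1     0.012 ]
 [ 0.4849  0.072   0.012 ]]
pushplate back edge top L/R [[ 0.5151 -0.0274  0.091 ]
 [ 0.5144  0.0155  0.091 ]] [[ 0.523  -0.0264  0.091 ]
 [ 0.5224  0.0147  0.091 ]]
772 [ 0.4963 -0.0418  0.087 ] [0.5257 0.0161 0.4251]
1113 [ 0.4963 -0.0418  0.0518] [0.5384 0.0161 0.4251]
hand 236 [ 0.4963 -0.0868  0.0861] [ 0.5802 -0.0418  0.4251] [ 0.5708 -0.0787  0.0987]
```

```bash
python3 - <<'E'
from h import *
p,d=robot.grab_frame('side'); np.savez('s1.npz',p=p,d=d); c=cam('side')
t=robot.read_position(); R=robot.read_tcp_rot()
u=proj(c,[t,t+[0,0,.019],t+[0,0,.066]]); print(u)
x,y=u[0].astype(int)
o=p.copy()
x0,y0=x-70,y-70
cv2.imwrite('pics/s1c.png',cv2.resize(p[y0:y0+150,x0:x0+150,::-1],None,fx=4,fy=4,interpolation=cv2.INTER_NEAREST)); print(x0,y0,(u-[x0,y0])*4)
E
```

```text
[[331.7583 183.0854]
 [331.7233 176.722 ]
 [331.6346 160.6209]]
261 113 [[283.0331 280.3416]
 [282.893  254.888 ]
 [282.5385 190.4836]]
```

View pics/s1c.png

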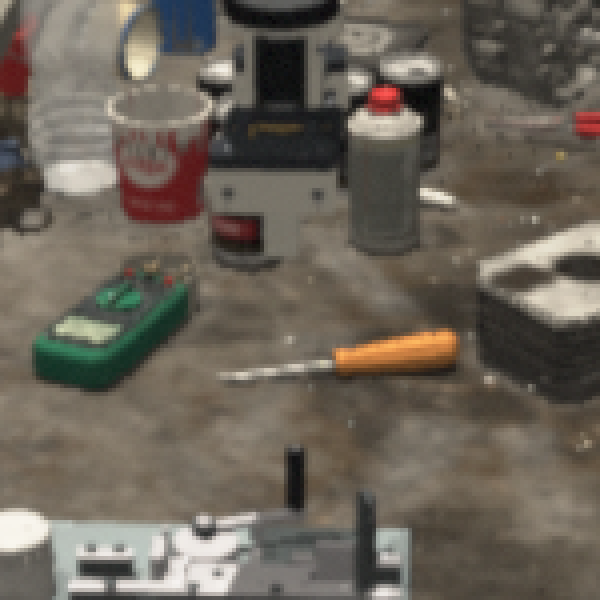

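```bash
python3 - <<'E'
from h import *
p=np.load('s1.npz')['p'];d=np.load('s1.npz')['d']
cv2.imwrite('pics/s1d.png',cv2.resize(p[130:190,300:360,::-1],None,fx=10,fy=10,interpolation=cv2.INTER_NEAREST))
f,cx,cy,V=cam('side');Vi=np.linalg.inv(V)
for v in range(150,186,2):
    r=[]
    for u in range(308,350,3):
        z=d[v,u]; X=Vi@np.array([(u-cx)/f*z,(v-cy)/f*z,z,1]); r.append('%4d,%4d,%4d'%tuple((X[:3]-[.58,-.04,.24])*1000) if abs(X[1])<.3 else ' ---- ')
    print(v,' | '.join(r))
E
```

```text
150  ----  |  ----  |   35,  91, 133 |   28,  88, 132 |   20,  95, 136 |   13,  94, 135 |    6,  86, 132 |   -1,  94, 136 |   -8,  89, 134 |  -16,  94, 136 |  -23,  90, 135 |  -30,  87, 134 |  -37,  84, 133 |  ---- 
152  ----  |  ----  |   34,  98, 131 |   27,  96, 131 |   19, 101, 133 |   13,  93, 130 |    5,  91, 129 |   -1,  91, 129 |   -9,  96, 131 |  -16, 100, 133 |  -23,  94, 131 |  -31,  95, 132 |  -38,  90, 130 |  ---- 
154  ----  |  ----  |   34, 100, 127 |   27,  98, 126 |   20,  99, 126 |   12,  97, 126 |    5,  93, 124 |   -1,  94, 125 |   -9,  97, 127 |  -17, 100, 128 |  -24,  98, 128 |  -31,  97, 127 |  -38,  97, 128 |  ---- 
156  ----  |  ----  |   35,  92, 118 |   28,  92, 118 |   20,  99, 121 |   12,  96, 120 |    5,  96, 121 |   -2,  98, 121 |   -9,  94, 120 |  -16,  92, 120 |  -23,  90, 119 |  -31,  93, 120 |  -38,  88, 118 |  ---- 
158  ----  |  ----  |   35,  93, 113 |   28,  88, 111 |   20,  96, 115 |   13,  90, 112 |    6,  86, 111 |   -1,  89, 112 |   -9,  96, 115 |  -16,  96, 116 |  -23,  92, 114 |  -31,  96, 116 |  -38,  92, 114 |  ---- 
160  ----  |  ----  
[... 1342 characters left out ...]
   3,  29 |  ----  |  ----  |  ----  |  ---- 
176  ----  |  ----  |  ----  |  ----  |  ----  |  ----  |  ----  |    5,  18,  29 |   -1,  14,  27 |  ----  |  ----  |  ----  |  ----  |  ---- 
178  ----  |  ----  |  ----  |  ----  |  ----  |  ----  |  ----  |  ----  |  ----  |  ----  |  ----  |  ----  |  ----  |  ---- 
180  ----  |  ----  |  ----  |  ----  |  ----  |  ----  |  ----  |  ----  |  ----  |  ----  |  ----  |  ----  |  ----  |  ---- 
182  ----  |  ----  |  ----  |  ----  |  ----  |  ----  |  ----  |  ----  |  ----  |  ----  |  ----  |  ----  |  ----  |  ---- 
184  ----  |  ----  |  ----  |  ----  |  ----  |  ----  |  ----  |  ----  |  ----  |  ----  |  ----  |  ----  |  ----  |  ----
```

View pics/s1d.png

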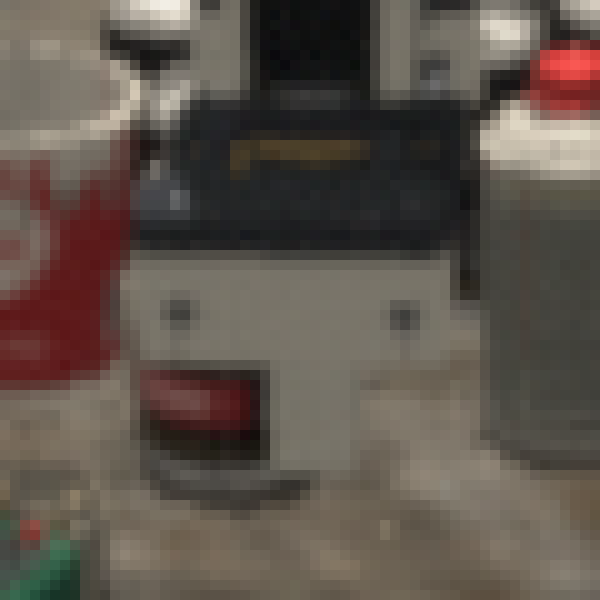

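```bash
cat >> h.py <<'E'
A=np.array([.639,-.054]); YAW=1.5; RL=.07
def Rz(yaw):
    a=np.radians(yaw); x=np.array([np.cos(a),np.sin(a),0]); z=np.array([0,0,-1.]); return np.c_[x,np.cross(z,x),z]
u=lambda a: np.array([np.cos(np.radians(a)),np.sin(np.radians(a))])
def fwd(phi,z,off=.019):   # push CCW; tool x = -n
    n=np.interp(phi,[190,371.5],[297,456]); xy=A+RL*u(phi)-off*u(n)
    return np.r_[xy,z],Rz(n-180)
def back(phi,z,off=.019):  # push CW; tool x = +n
    n=np.interp(phi,[190,371.5],[116,276]); xy=A+RL*u(phi)-off*u(n)
    return np.r_[xy,z],Rz(n)
E
python3 - <<'E'
from h import *
for ph in (201,285,371.5):
    for g in (fwd,back):
        q=robot.ik(*g(ph,.046)); print(ph,g.__name__,None if q is None else np.round(q,1))
P,R=fwd(201,.13,.028); robot.goto(P,R)
P,R=fwd(201,.046,.028); robot.servo_line(P,R,speed=.1)
print(robot.read_t(),robot.read_position(),robot.read_force())
P,R=fwd(201,.046,.021); robot.servo_line(P,R,speed=.05)
print(robot.read_force())
p,d=robot.grab_frame('side'); c=cam('side')
cv2.imwrite('pics/s2.png',cv2.resize(p[150:300,230:400,::-1],None,fx=4,fy=4))
p,d=robot.grab_frame('wrist'); cv2.imwrite('pics/w2.png',p[:,:,::-1])
E
```

```text
201 fwd [  13.3   18.8  -24.3    0.   -46.8 -156.7]
201 back [   9.7   21.   -20.9    0.   -48.1 -154. ]
285 fwd [  5.8  25.7 -12.9   0.  -51.3 -75.5]
285 back [  6.6  28.4  -8.4   0.  -53.3 -76.8]
371.5 fwd [ 10.9  30.6  -4.4   0.  -55.   -4.9]
371.5 back [ 14.   30.1  -5.3   0.  -54.6  -8. ]
6.0 [ 0.5575 -0.0566  0.0466] [ 0.1741  0.0372 -0.2828]
[ 0.0188  0.1699 -0.4229]
```

View pics/s2.png

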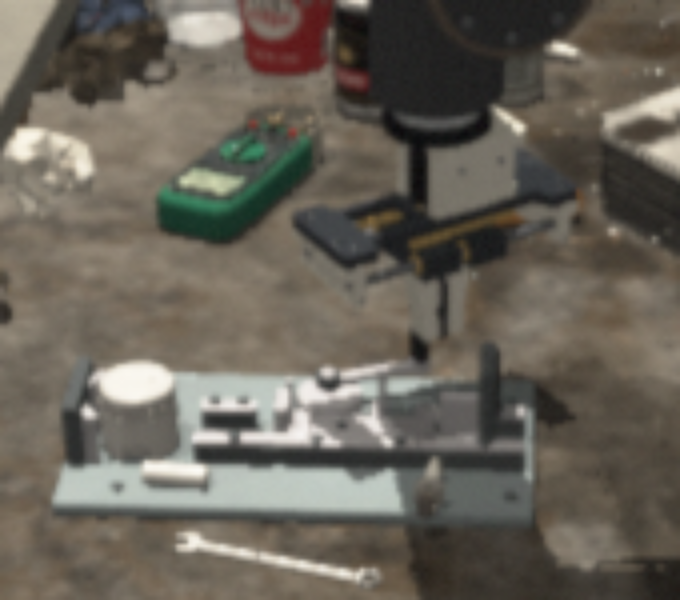

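View pics/w2.png

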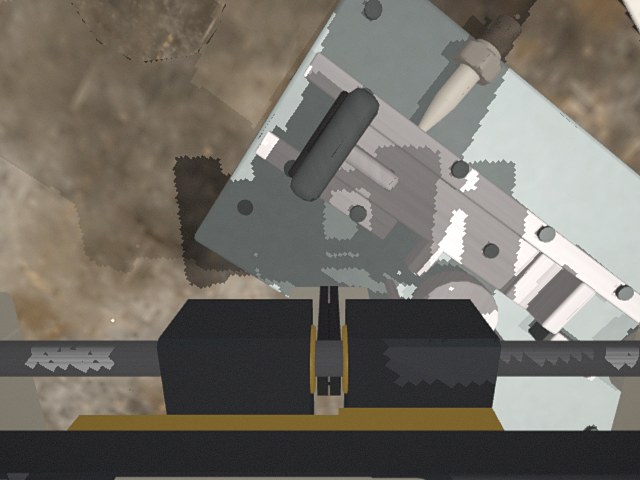

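```bash
python3 - <<'E'
from h import *
c=cam('side'); t=robot.read_position(); R=robot.read_tcp_rot(); print(t)
for tx in(-13,0,13):
  for ty in (-18,18):
    for z in (0,-15,-30): print(tx,ty,z,(proj(c,t+R@np.array([tx,ty,z])/1000)-[230,150])*4)
E
```

```text
[ 0.5612 -0.0623  0.0462]
-13 -18 0 [[447.7258 344.5097]]
-13 -18 -15 [[447.8221 327.058 ]]
-13 -18 -30 [[447.9193 309.4417]]
-13 18 0 [[406.2253 358.2258]]
-13 18 -15 [[406.1259 340.6804]]
-13 18 -30 [[406.0255 322.9681]]
0 -18 0 [[457.3101 352.316 ]]
0 -18 -15 [[457.4522 334.8028]]
0 -18 -30 [[457.5957 317.1236]]
0 18 0 [[415.6621 366.1807]]
0 18 -15 [[415.6071 348.5735]]
0 18 -30 [[415.5515 330.7978]]
13 -18 0 [[467.0025 360.2103]]
13 -18 -15 [[467.1915 342.6354]]
13 -18 -30 [[467.3822 324.8929]]
13 18 0 [[425.2062 374.226 ]]
13 18 -15 [[425.1966 356.5568]]
13 18 -30 [[425.1869 338.7174]]
```

```bash
python3 - <<'E'
from h import *
for ph in (205,215,230,245,260):
    P,R=fwd(ph,.046); robot.servo_line(P,R,speed=.05)
    print(ph,robot.read_t(),robot.read_position()-P,robot.read_force())
p,d=robot.grab_frame('top'); cv2.imwrite('pics/t3.png',cv2.resize(p[165:310,265:400,::-1],None,fx=4,fy=4))
p,d=robot.grab_frame('side')
cv2.imwrite('pics/s3.png',cv2.resize(p[150:300,230:400,::-1],None,fx=4,fy=4))
E
```

```text
205 6.6833 [-0.0001  0.0001  0.    ] [-0.2788  0.5324  0.8633]
215 7.1 [-0.      0.0002  0.    ] [-1.3054  1.7339  0.9579]
230 7.6417 [-0.0001  0.0001 -0.    ] [-1.001   2.0326  0.6127]
245 8.1833 [-0.0002  0.0001 -0.    ] [-0.8    2.075  2.782]
260 8.725 [-0.0003  0.0001 -0.    ] [-1.2625  1.2634  1.6534]
```

View pics/s3.png

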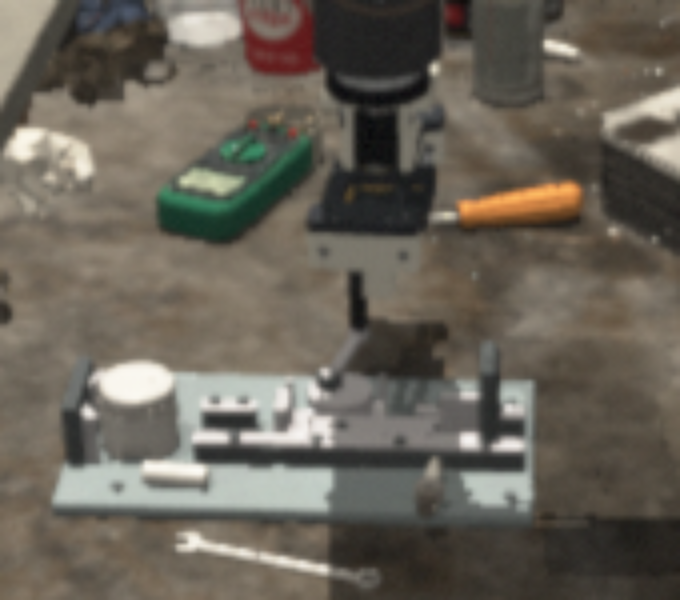

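View pics/t3.png

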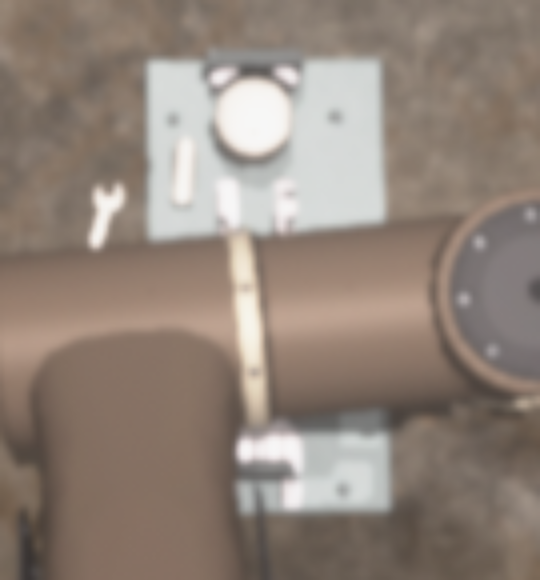

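```bash
python3 - <<'E'
from h import *
f0=None
for ph in list(range(275,365,15))+[362,366,370,373,376,379]:
    P,R=fwd(ph,.046); robot.servo_line(P,R,speed=.05 if ph<361 else .025)
    f=robot.read_force(); print(ph,round(robot.read_t(),2),f)
    if np.linalg.norm(f[:2])>14: break
p,d=robot.grab_frame('side')
cv2.imwrite('pics/s4.png',cv2.resize(p[150:300,230:400,::-1],None,fx=4,fy=4))
E
```

```text
275 9.36 [-2.7114 -0.1949  1.1113]
290 9.89 [-1.9187 -0.9727  0.3965]
305 10.43 [-0.7669 -1.0618 -0.5012]
320 10.95 [ 1.6047 -2.2465 -0.2981]
335 11.47 [ 0.446  -2.7394  0.0658]
350 12.0 [ 1.0708 -2.0095 -0.0946]
362 12.74 [ 2.2316 -3.3678 -0.2794]
366 13.09 [ 2.298  -2.1835 -0.445 ]
370 13.44 [ 1.5756 -2.4108  0.307 ]
373 13.73 [ 1.9146 -1.6473 -0.1714]
376 14.03 [  5.6544 -11.6733  -2.4751]
379 14.33 [ 10.4336 -20.8883  -4.3877]
```

View pics/s4.png

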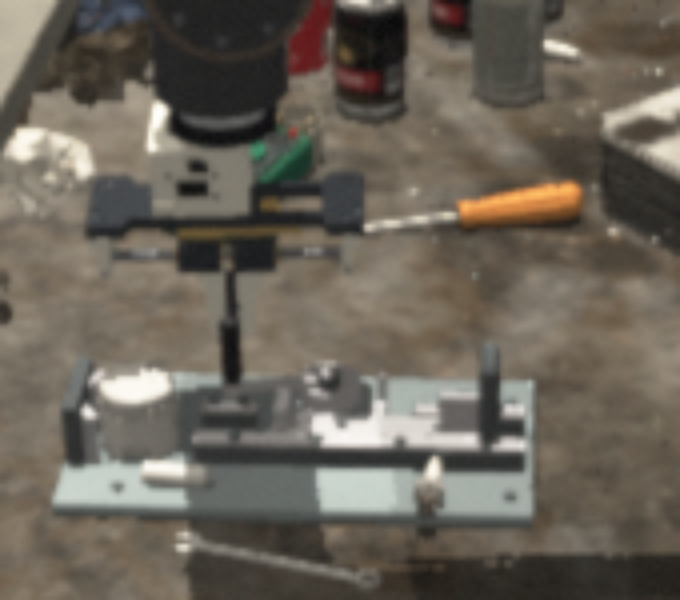

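```bash
python3 - <<'E'
from h import *
P,R=fwd(377,.046,.035); robot.servo_line(P,R,speed=.08)
print(robot.read_force())
P[2]=.14; robot.servo_line(P,R,speed=.15)
ax=u(YAW); O=np.array([.6395,-.0028]); 
st=np.array([.480,-.0065])
robot.goto(np.r_[st,.14],Rz(180+YAW)); print(robot.read_t())
Rt=(robot.read_tcp_rot(),robot.read_position()); p,d=robot.grab_frame('wrist'); cv2.imwrite('pics/w5.png',p[:,:,::-1]); np.savez('w5.npz',p=p,d=d,R=Rt[0],t=Rt[1])
E
```

```text
[ 0.1009 -0.0271  0.4626]
17.1833
```

View pics/w5.png

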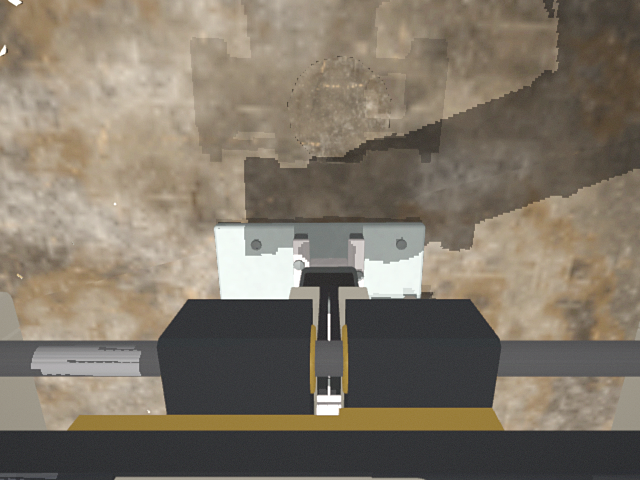

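```bash
python3 - <<'E'
from h import *
ax=u(YAW); st=np.array([.480,-.0065])
robot.servo_line(np.r_[st,.043],speed=.12)
p,d=robot.grab_frame('side'); cv2.imwrite('pics/s5.png',cv2.resize(p[150:300,230:400,::-1],None,fx=4,fy=4))
for s in [.012,.018,.024,.030,.036]:
    robot.servo_line(np.r_[st+ax*s,.043],speed=.05); f=robot.read_force(); print(s,round(robot.read_t(),2),f)
    if abs(f[0])>12: break
E
```

```text
0.012 18.63 [ 0.2662 -0.6981  0.8817]
0.018 18.9 [-0.4259 -0.2956  0.1177]
0.024 19.17 [-0.9902 -0.0941 -0.0142]
0.03 19.43 [-0.594  -1.4338  0.0773]
0.036 19.7 [-0.575  -0.6943  0.1091]
```

View pics/s5.png

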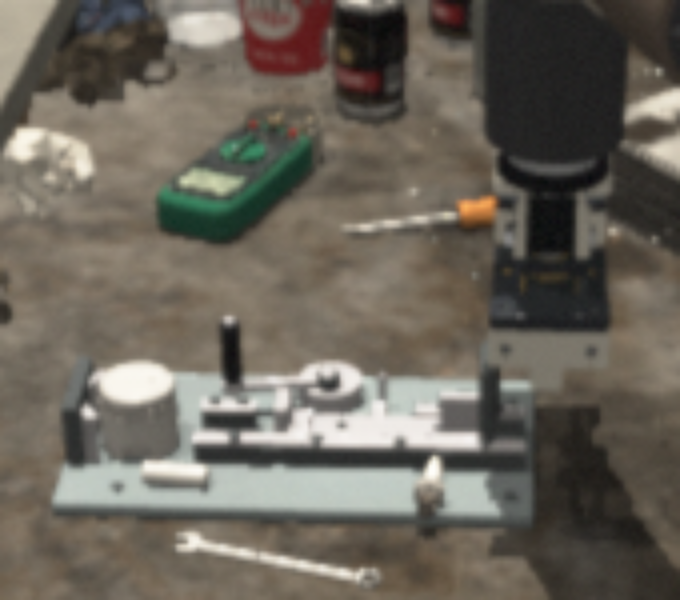

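```bash
python3 - <<'E'
from h import *
p,d=robot.grab_frame('side'); cv2.imwrite('pics/s6.png',cv2.resize(p[150:300,230:400,::-1],None,fx=4,fy=4))
Rt=(robot.read_tcp_rot(),robot.read_position());print(Rt[1])
p,d=robot.grab_frame('wrist'); cv2.imwrite('pics/w6.png',cv2.resize(p[200:330,230:430,::-1],None,fx=4,fy=4)); np.savez('w6.npz',p=p,d=d,R=Rt[0],t=Rt[1])
E
```

```text
[ 0.5164 -0.0055  0.0431]
```

View pics/s6.png

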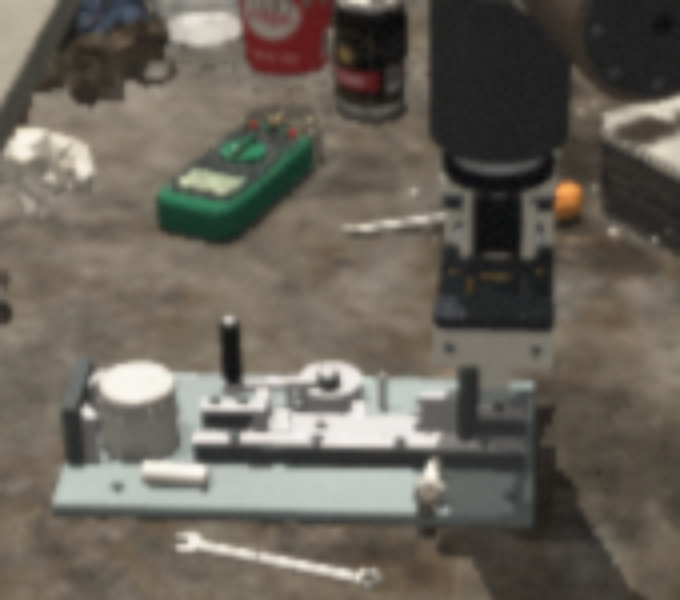

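View pics/w6.png

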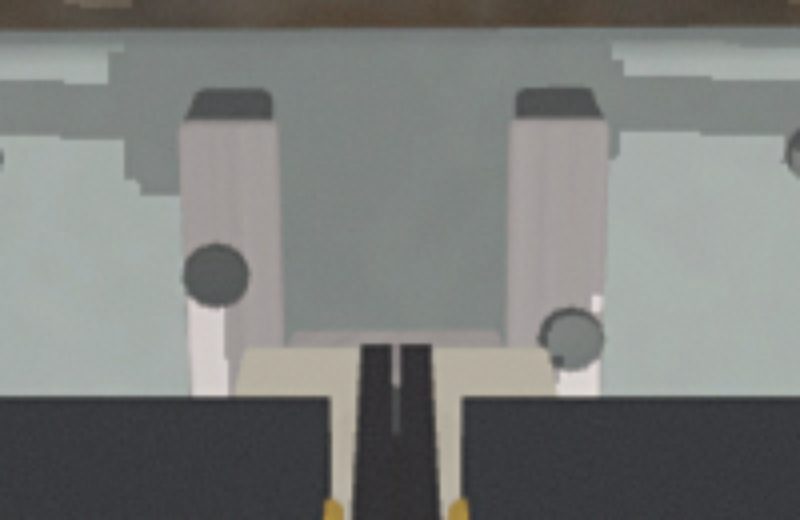

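```bash
python3 - <<'E'
from h import *
ax=u(YAW); st=np.array([.480,-.0065])
for s in [.05,.065,.08,.086,.089,.092,.095,.098,.101,.104,.107]:
    robot.servo_line(np.r_[st+ax*s,.043],speed=.05 if s<.081 else .025); f=robot.read_force(); print(s,round(robot.read_t(),2),f)
    if np.linalg.norm(f[:2])>16: break
p,d=robot.grab_frame('side'); cv2.imwrite('pics/s7.png',cv2.resize(p[150:300,230:400,::-1],None,fx=4,fy=4))
E
```

```text
0.05 20.23 [ 0.104   0.4475 -0.2401]
0.065 20.68 [-0.6428  0.6323 -0.795 ]
0.08 21.13 [ 0.822  -0.4687 -0.3412]
0.086 21.52 [-0.8806  0.0836 -0.1253]
0.089 21.79 [-2.5791 -0.6766  0.2857]
0.092 22.06 [-7.612   1.5229  4.4016]
0.095 22.32 [-16.7917   3.1629  11.2672]
```

View pics/s7.png

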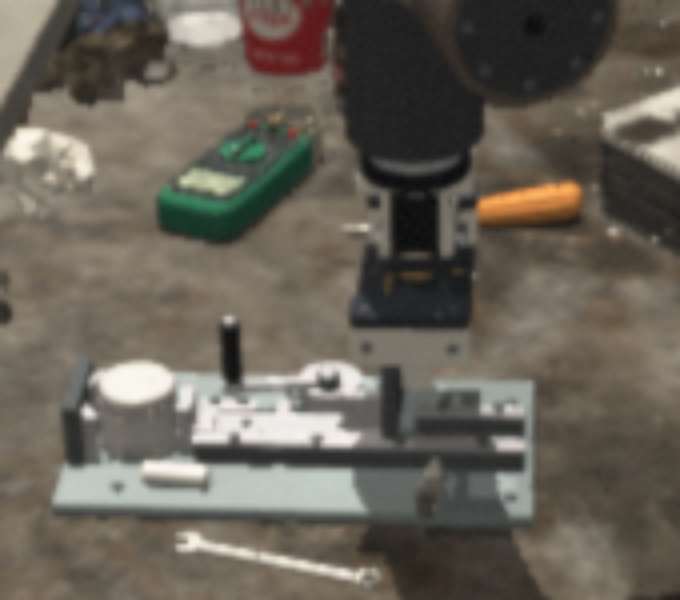

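```bash
python3 - <<'E'
from h import *
ax=u(YAW); st=np.array([.480,-.0065])
robot.servo_line(np.r_[st+ax*.098,.043],speed=.02); print(robot.read_force(),robot.read_position())
robot.servo_line(np.r_[st+ax*.06,.043],speed=.1); print(robot.read_force())
robot.servo_line(np.r_[st+ax*.06,.15],speed=.2)
robot.goto([.58,-.04,.24],Rz(181))
Rt=(robot.read_tcp_rot(),robot.read_position()); p,d=robot.grab_frame('wrist'); cv2.imwrite('pics/w8.png',p[:,:,::-1]); np.savez('w8.npz',p=p,d=d,R=Rt[0],t=Rt[1]); print(robot.read_t())
p,d=robot.grab_frame('side'); cv2.imwrite('pics/s8.png',cv2.resize(p[150:300,230:400,::-1],None,fx=4,fy=4)); np.savez('s8.npz',p=p)
def cl(fn):
    w=np.load(fn);d=w['d'];f,cx,cy,V=cam('wrist',(w['R'],w['t']));vv,uu=np.mgrid[90:290,250:450];z=d[90:290,250:450]
    return np.stack([(uu-cx)/f*z,(vv-cy)/f*z,z,np.ones_like(z)],-1).reshape(-1,4)@np.linalg.inv(V).T[:,:3]
for fn in('w1.npz','w8.npz'):
    P=cl(fn); s=P[(P[:,2]>.086)&(P[:,2]<.095)&(abs(P[:,1]+.006)<.02)]; print(fn,len(s),np.percentile(s[:,0],[2,50,98]),s[:,1].mean())
E
```

```text
[-27.0303   4.9749  17.7998] [ 0.5698 -0.005   0.0419]
[ 0.3334 -0.7519 -0.0699]
24.4417
w1.npz 777 [0.512  0.5186 0.5255] -0.006129429402641882
w8.npz 656 [0.58   0.586  0.5926] -0.005302877827074542
```

View pics/w8.png

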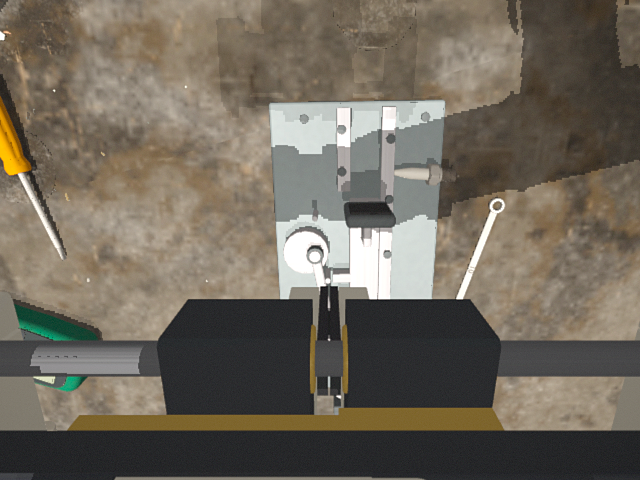

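View pics/s8.png

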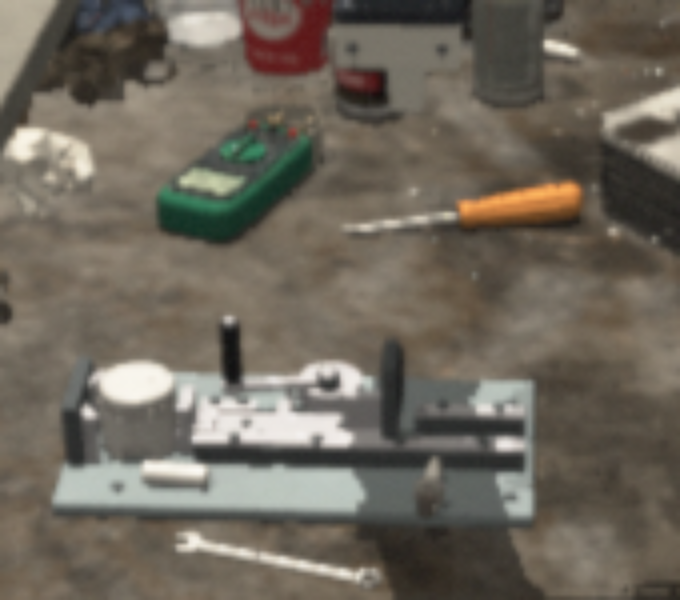

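```bash
python3 - <<'E'
from h import *
robot.goto([.50,-.36,.25],Rz(200)); print(robot.read_t())
p,d=robot.grab_frame('top'); np.savez('t9.npz',p=p,d=d); cv2.imwrite('pics/t9.png',cv2.resize(p[165:310,265:400,::-1],None,fx=4,fy=4,interpolation=cv2.INTER_CUBIC))
p,d=robot.grab_frame('side'); np.savez('s9.npz',p=p,d=d)
E
```

```text
25.7417
```

View pics/t9.png

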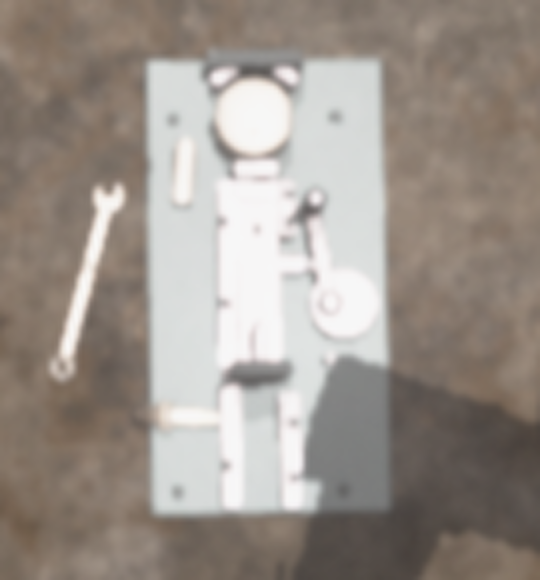

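```bash
python3 - <<'E'
from h import *
P,R=back(371.5,.14,.031); robot.goto(P,R)
for z in (.075,.046):
    P,R=back(371.5,z,.031); robot.servo_line(P,R,speed=.1); print(z,robot.read_force())
for ph in [369]+list(range(360,225,-15)):
    P,R=back(ph,.046); robot.servo_line(P,R,speed=.05)
    f=robot.read_force(); print(ph,round(robot.read_t(),2),f)
    if np.linalg.norm(f[:2])>20: break
p,d=robot.grab_frame('side')
cv2.imwrite('pics/s10.png',cv2.resize(p[150:300,230:400,::-1],None,fx=4,fy=4))
E
```

```text
0.075 [-0.4039 -0.4768 -0.6373]
0.046 [-0.4652  0.0624  1.0082]
369 29.08 [0.3571 1.0666 1.1921]
360 29.47 [2.0661 2.3832 2.3062]
345 30.0 [2.6081 2.2367 1.7753]
330 30.52 [3.4693 1.2074 2.9673]
315 31.05 [3.3317 0.3463 2.4634]
300 31.57 [ 3.2298 -0.1097  2.339 ]
285 32.09 [ 1.7193 -1.0102  1.2751]
270 32.61 [ 2.2766 -0.435   1.8507]
255 33.12 [0.9967 0.0414 0.3387]
240 33.63 [ 2.3979  1.2364 -0.4902]
```

View pics/s10.png

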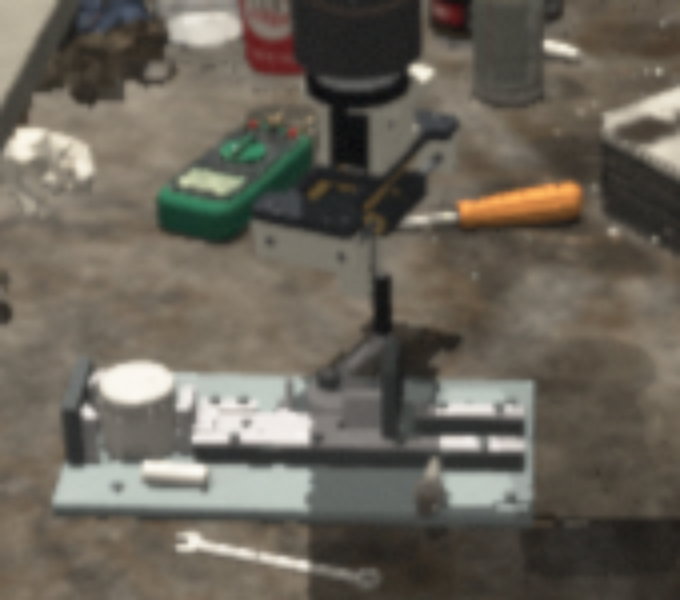

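```bash
python3 - <<'E'
from h import *
for ph in [228,216,206,200,196,193,190,188,186,184,182,180,178]:
    P,R=back(ph,.046); robot.servo_line(P,R,speed=.05 if ph>205 else .025)
    f=robot.read_force(); print(ph,round(robot.read_t(),2),f)
    if np.linalg.norm(f[:2])>26: break
p,d=robot.grab_frame('side')
cv2.imwrite('pics/s11.png',cv2.resize(p[150:300,230:400,::-1],None,fx=4,fy=4))
E
```

```text
228 34.12 [ 2.327  -0.4846 -0.1595]
216 34.56 [ 2.0447  0.3905 -0.9473]
206 34.94 [ 3.112  -0.7602 -0.2164]
200 35.38 [ 3.7287 -1.3935 -1.3939]
196 35.72 [ 3.7196 -1.4307 -1.5986]
193 36.01 [ 3.269  -1.8957 -0.8549]
190 36.3 [ 5.1271 -2.2694 -1.4034]
188 36.55 [  6.7921 -11.5355  -4.1017]
186 36.8 [ 10.6502 -20.0805  -6.4485]
184 37.05 [ 12.2963 -29.7689  -8.002 ]
```

View pics/s11.png

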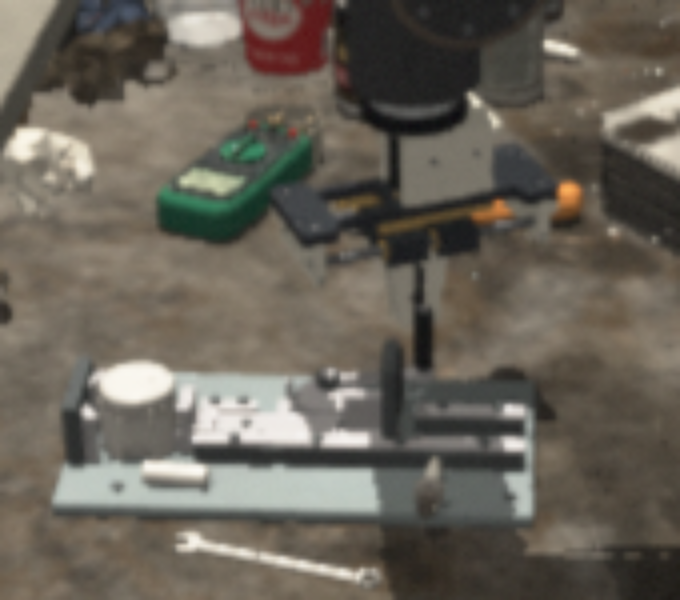

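```bash
python3 - <<'E'
from h import *
P,R=back(186,.046,.04); robot.servo_line(P,R,speed=.08); print(robot.read_force())
P[2]=.16; robot.servo_line(P,R,speed=.2)
robot.goto([.50,-.36,.25],Rz(200)); print(robot.read_t())
p,d=robot.grab_frame('top'); np.savez('t12.npz',p=p,d=d); cv2.imwrite('pics/t12.png',cv2.resize(p[165:310,265:400,::-1],None,fx=4,fy=4,interpolation=cv2.INTER_CUBIC))
q,_=robot.grab_frame('side'); cv2.imwrite('pics/s12.png',cv2.resize(q[150:320,220:420,::-1],None,fx=4,fy=4)[:600,:])
p0=np.load('top0.npz')['p']
c=cam('top'); cr=lambda x,y:(265+x/4-.4,165+y/4-.4)
hsv=cv2.absdiff(p,p0).max(2); m=(hsv>60).astype(np.uint8); m[:150]=0; n,l,s,ce=cv2.connectedComponentsWithStats(m)
for i in range(1,n):
    if s[i,4]>8: print(s[i],ce[i])
E
```

```text
[ 0.6903  1.1469 -0.6737]
39.95
[324 205  10   3  29] [328.3448 205.9655]
[415 225   5   7  19] [417.     228.3684]
[401 232  18  40 279] [409.3907 249.7599]
[444 240   6  21  33] [446.2727 248.6667]
[482 244  26  61 499] [496.7675 275.6733]
[321 255  16   9 100] [328.89 258.5 ]
[341 254  23  39 652] [352.7025 275.3497]
[444 257   4   9  22] [445.9091 261.6364]
[450 262  15  42 248] [456.8629 286.1492]
[456 262  18  37 169] [465.142 281.787]
[554 267  27  39 589] [567.8472 281.944 ]
[531 271  27  22 433] [542.4919 282.0277]
[582 270  21   5  84] [591.8571 272.3095]
[608 275   9   5  26] [612.     276.8077]
[603 278   5   6  25] [604.92 280.44]
[613 279  17  20 192] [620.5469 289.3177]
[321 280  17   6  72] [329.6667 282.6944]
[441 281   5   4  11] [443.1818 282.5455]
[475 281   3   5  10] [476.4 283.1]
[395 287   4   7  16] [396.3125 289.625 ]
[597 288  16   9  61] [605.3443 291.2459]
[411 290   7  11  47] [414.0213 295.4468]
[450 292   6  14  41] [452.1463 300.1463]
[550 298   4   5  11] [551.2727 299.9091]
[409 300   3   7  11] [409.9091 303.1818]
[437 311   4   3   9] [438.5556 31
[... 411 characters left out ...]
7  19] [579.0526 330.1579]
[ 524  337  116  143 7122] [599.7348 436.3787]
[341 349   6   5  18] [343.0556 351.1111]
[407 348   4   3  11] [408.3636 349.0909]
[468 350   6  17  61] [470.5738 357.918 ]
[384 376   5   6  21] [386.     378.8095]
[ 371  387   98   93 4539] [418.8163 425.6579]
[518 386   6   3  10] [521.1 387.5]
[418 391   9   7  24] [421.   393.25]
[433 403   6   5  25] [435.56 404.92]
[271 410  10   8  49] [274.449 412.449]
[ 338  411   34   56 1215] [356.0502 432.7959]
[267 418  52  32 709] [291.1777 433.6869]
[ 376  451   60   29 1244] [402.6841 467.9277]
[252 454  23  26 360] [263.1417 470.1472]
[312 455  36  14 125] [332.368 459.672]
[357 474   4   6  18] [358.6111 476.5   ]
```

View pics/t12.png

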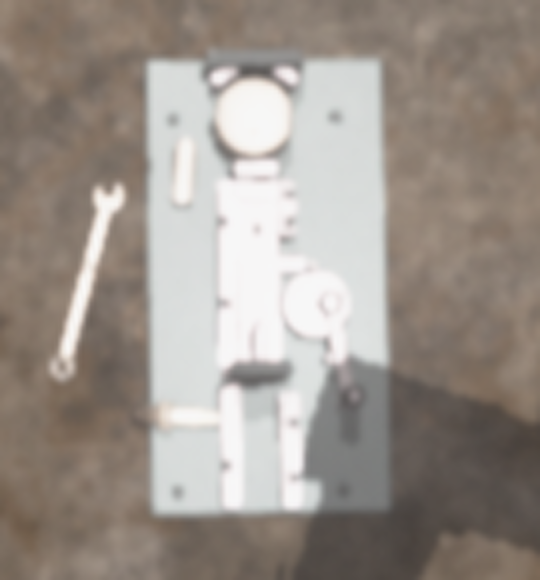

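View pics/s12.png

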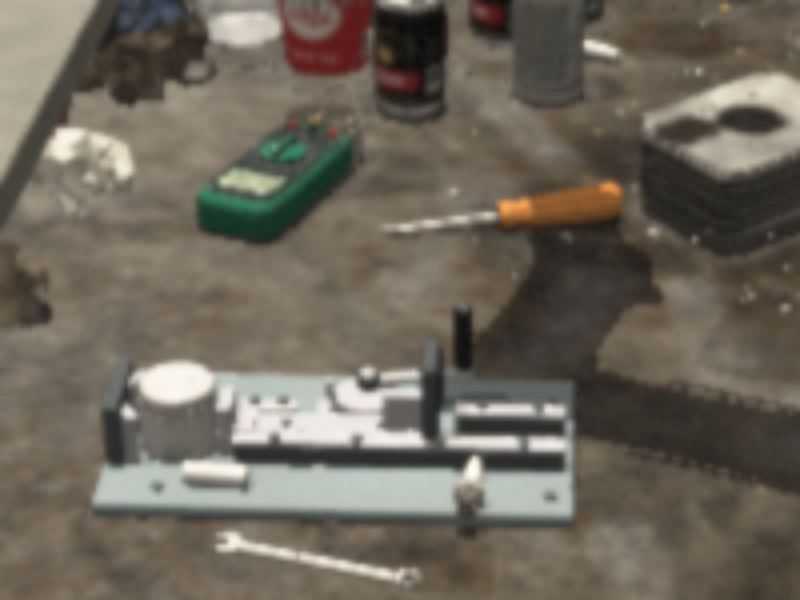

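```bash
python3 - <<'E'
from h import *
c=cam('top'); cr=lambda x,y:(265+x/4-.4,165+y/4-.4)
for h in ((370,387),(352,393)):
    a=ray(c,cr(*h),.09)[0,:2]-ray(c,cr(330,303),.045)[0,:2]; print(np.linalg.norm(a),np.degrees(np.arctan2(a[1],a[0]))%360-YAW)
print(robot.read_force()); robot.job_done()
E
```

```text
0.06646653386092914 201.05294449213392
0.06701227071994198 189.80607348555276
[-0.2963  0.5073 -0.6855]
the job is handed in; nothing more can be done
```

The clamp is closed and the job was handed in at about 40 s. I pushed with the shut fingers only.

**Steps, in order:**
- **Lever forward:** pushed to its far stop. The force jumped from about 2 N to over 20 N there.
- **Slide home:** pushed by its plate until it met the hard stop. I pressed to about 27 N and it gave no further.
- **Lever back:** pushed to its stop, where the force reached about 32 N. Then I pulled the arm clear.

**Last checks:**
- **Lever:** the top view puts it at about 189.8° in the fixture frame; the stop is at 190°.
- **Slide:** its nose stands just short of the piston, and it did not come back while the lever was returned.
- **Loose things:** the piston, gudgeon pin, spark plug, spanner and screwdriver look unmoved. I did not look at the spray can again at the end, but the arm worked well away from it.
- **Force on the tool:** about zero, with the arm clear of the fixture.

**Two disagreements:**
- **Slide travel:** it measured about 68 mm, not 75 mm. I take this to mean the slide started about 7 mm forward of 0. The hard stop and the nose position agree with it being fully home, but I did not measure its start directly.
- **Fingertips:** both cameras showed the shut fingers ending some 20 to 30 mm behind the stated TCP. I chose heights that were safe either way, and the contacts worked.

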